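# Slide a cover plate out of its feed rack and lock it in the nest

## Task

Get the brass cover plate into the dowel-pin nest for inspection. First slide the nest's red-handled keeper fully back, then push the plate along the blue-sided feed rack until about a third of it overhangs the end that faces the nest, take it there by its long sides, lay it flat on the nest between the pins with its tongue towards the keeper, let go, and slide the keeper fully home over the tongue. Do not let the plate fall on the desk, and leave the other things on the desk where they are.

Things in the scene. Friction and masses are not known exactly. Their poses are not given: they have to be found in the camera images.
- cover_plate: flat brass plate, 8 mm thick, 0.15 to 0.3 kg, 140 mm long: body 60 mm wide (x), y = -70 (blunt end) to +50 mm; tongue 44 mm wide, y = +50 to +70 mm. Origin: middle of the underside, within 3 mm of the centre of mass. A 16 mm hole lies 10 mm to the -y side of it. Starts in the feed rack, blunt end towards the exit, too close to the fences to be gripped there
- plate_front (a point): middle of the plate's blunt (-y) end, at half its thickness; it moves with the plate
- feed_rack: fixed feed rack: straight channel along its y, aluminium bed 45 mm above the desk, blue fences to 60 mm above the desk. 170 mm long (y = -85 to +85 mm), open at both ends, same section throughout; channel 66 mm wide inside, 84 mm outside. Its exit end, facing the nest, is y = -85 mm. Origin: centre of its foot, on the desk. Beyond the exit is only the desk. A tall pump stands behind the rack
- nest: fixed inspection nest, origin on the desk below the centre of the laid plate, axes as the laid plate's (tongue to +y, keeper at the +y end). Dark base 92 mm wide, 6 mm thick, y = -88 to +130 mm. Pedestal 36 mm wide, y = -61 to +65 mm; beside it, for y = -16 to -85 mm, there is only the base below, so fingers have room along the plate's blunt half
- nest_seat (a point): centre of the pedestal's flat top, 30 mm above the desk, on which the plate is to lie. Seven steel dowel pins 8 mm thick with conical tips rise to 49 mm above the desk and surround the plate with 3 mm of play on every side, at nest (x, y) mm: (+-37, 40), (+-37, -8), (+-29, 57) beside the tongue, (0, -77) beyond the blunt end
- keeper (a joint): sliding keeper, m: 0 = fully home (its steel blade covers the last 12 mm of the tongue's place), 0.028 = fully back, towards nest +y (blade 16 mm clear of the tongue). Starts home or up to 3 mm open, stays where left, slides with about 1.5 N. Blade 36 mm wide, 41 to 46 mm above the desk, between blue rails 59 mm wide over all, to 49 mm, nest y = 84 to 128 mm
- keeper_grip (a point): middle of the keeper's upright red handle, 63 mm above the desk; the handle is 30 mm wide along the nest's x, 12 mm thick along the nest's y, and stands from 46 to 78 mm above the desk; it can be pushed from either side or pinched from above. It lies on the nest's centre line (x = 0) at nest y = 94 mm plus the joint value
- multimeter: orange and black multimeter, 140x72x45 mm, at the back right; bystander, origin at the centre of its underside
- parts_tray: pale steel tray, 79x177x18 mm, back right; bystander, origin at the centre of its underside
- dropper_bottle: brown dropper bottle with a black top, 33x34x102 mm, standing behind the rack's exit end; bystander, origin at the centre of its underside
- screwdriver_yellow: yellow-handled screwdriver, 22x154x22 mm, near the front edge; bystander, origin at the centre of its underside
- cutter_red: red-handled cutter, 34x110x8 mm, near the front edge; bystander, origin at the centre of its underside
- rubber_stopper: black rubber stopper, 34x34x28 mm, near the front edge; bystander, origin at the centre of its underside
- ball_pen: white ball pen, 11x145x9 mm, near the front edge; bystander, origin at the centre of its underside

How it is judged:
By the outcome, as a careful person would: the job done as asked, in the order asked, and still so for the second after the job is handed in, with the robot touching nothing.
It also fails if it takes over 67 s, if anything falls off the work surface, if the arm or the gripper's body presses on something with over 40 N, if the wrist force passes 120 N, or if a joint passes its speed limit or range.

## Robot

A 6-joint arm with a two-finger parallel gripper is mounted at the origin on a cart in front of the work surface, level with it; the furniture and walls round the work are solid. World frame = base frame: x ahead of the robot, y to its left, z up, the work surface at z = 0. Lengths are in m, angles in rad, forces in N, time in s.
With the tool pointing down it reaches from about 0.375 to 0.975 m from the base axis. Payload 3.8 kg.
Tool frame: the origin (TCP) lies between the finger pads; the fingertips stand 19 mm ahead of it and the grasp point (between the pads) is the TCP (r.finger_overhang is the distance from the TCP to the fingertips, in m); z points along the fingers, y is the line along which they close (so a half turn about z gives the same grasp; the last joint's range is limited). The gripper opens to 88 mm and grips with 3 to 60 N. Pads are 18 mm wide; open, the fingers measure 123 mm over their backs; the gripper's body (75 mm by 187 mm) begins 45 mm behind the grasp point.
Start: joints at [1.262, 0.264, 1.604, -0, 1.274, -0.037], TCP at [0.181, 0.65, 0.258] pointing down, gripper open.
Joint ranges: [-2.63, 2.63], [-0.94, 2.18], [0.31, 2.57], [-1.31, 4.45], [0, 2.66], [-2.55, 2.55]. Speed limits (rad/s): [2.57, 2.57, 3.14, 3.14, 3.14, 3.14].

## Interface

Orientations are given as a unit quaternion [w, x, y, z].
In Python, from workcell import r, imaging, workorder gives the robot as it stands.
- The arm moves only by the shell command python3 -m crank 'ROWS' [OPENING] [FORCE]. ROWS is a JSON object of lists of equal length, an entry for each row: "translation": the shift along the tool's x, y, z in m, a list of three; "spin": the turn about the tool's z in rad. In form: {"translation": [[dx, dy, dz], ...], "spin": [spin, ...]}. A call has 1 to 5 rows; each row shifts and turns the commanded pose from where the row before left it, along the tool's axes as they then stand; what a row does not reach is not made up. A row lasts 1/10 s, in which the tool goes at most 50 mm and 8.59 degrees, less where a joint would pass 70% of its speed; a pose out of reach is approached as far as the arm can. A call is refused whole if a number of a shift passes 0.05 or a number of a turn 0.15, either way. A call with a gripper value outside its range is refused whole. OPENING is the finger opening in m, from 0 to 0.0881, set as the call begins (- or left out, the last holds). The fingers move at their own pace and stop on an object; FORCE is the grip in N (left out, the last holds). Time passes only in rows, so rows that do not move let the fingers close. It gives the time, the measured TCP pose, the force, the opening and the grip force at its end, in the units of the state.
- r.observe(): the state, without advancing time (a new reading comes with each control period).
- imaging.snapshot(name): name is "scene" or "top" or "wrist"; returns a dict with "img" (480x640x3 uint8, blue, green, red), "fx", "fy", "cx", "cy" (pixels), "dist_coeffs" ([k1, k2, p1, p2, k3] as OpenCV has them; the pictures are not rectified), "R" (3x3) and "t" (3): a world point X has camera coordinates R X + t. Camera axes: x right, y down, z forward; pixel columns grow to the right and rows downward; lengths in m; the calibration is good to about 2 mm. A picture is of the moment at which its call begins. There is no depth.
- workorder.finish_job(): hands the job in; it is judged then, once.
The state is a dict: "time_s": time; "q": joint angles; "joint_vel": joint speeds; "tau": joint torques, N m; "eef_pos": TCP position; "eef_rot": TCP orientation; "wrist_force": force on the tool from outside, world axes, zero at the start; "ft_torque": the same for the moment, N m; "gripper_width": finger opening in m; "finger_force": force on a finger pad.
Only numpy, scipy, OpenCV 4.12 (cv2) and the standard library are available. Lean on these libraries where they do the work, as an engineer would, in place of code of your own. Each camera call takes 0.05 s, during which the arm holds its last target. There are 200 camera calls.

## Working session

There is one attempt and no reset: what is moved stays moved. The work goes in short steps, Python scripts to look and compute and a shell command to move; the robot and the scene stay as the last step left them, time stands still between calls to the robot, and variables do not carry over. Pictures are saved under pics/ and viewed, at most 10 in all, crops included, and the job is handed in when it is done.

```bash
mkdir -p pics; ls; cat > h.py <<'E'
import numpy as np, cv2
from workcell import r, imaging, workorder
def snap(n,f=None):
    s=imaging.snapshot(n)
    if f: cv2.imwrite('pics/'+f,s['img'])
    return s
def ray(s,uv,z):
    K=np.array([[s['fx'],0,s['cx']],[0,s['fy'],s['cy']],[0,0,1.]])
    p=cv2.undistortPoints(np.array(uv,float).reshape(-1,1,2),K,np.array(s['dist_coeffs'],float)).reshape(-1,2)
    R=np.array(s['R']);t=np.array(s['t']);c=-R.T@t
    d=np.c_[p,np.ones(len(p))]@R
    return c+d*((z-c[2])/d[:,2])[:,None]
def proj(s,X):
    K=np.array([[s['fx'],0,s['cx']],[0,s['fy'],s['cy']],[0,0,1.]])
    return cv2.projectPoints(np.array(X,float).reshape(-1,1,3),cv2.Rodrigues(np.array(s['R']))[0],np.array(s['t'],float),K,np.array(s['dist_coeffs'],float))[0].reshape(-1,2)
E
python3 - <<'E'
from h import *
for n in('top','scene'):
    s=snap(n,n+'0.png'); print(n,-np.array(s['R']).T@np.array(s['t']))
print(r.observe())
E
```

```text
pics
top [ 0.30392323 -0.04655885  1.1347591 ]
scene [-0.20453252  0.34814501  0.72391299]
{'time_s': 0.1, 'q': array([ 1.26209251e+00,  2.64652529e-01,  1.60521831e+00,  2.97083143e-05,
        1.27367971e+00, -3.68708630e-02]), 'joint_vel': array([ 5.45661692e-05, -7.41553643e-04, -2.27255822e-03, -5.92143024e-04,
       -4.55438441e-04,  4.35361029e-04]), 'tau': array([ 4.25717872e-05, -5.03620327e+01, -3.58070540e+01,  7.30715180e-02,
        2.32571969e-02, -2.99954365e-05]), 'eef_pos': array([0.18103069, 0.6496596 , 0.25653983]), 'eef_rot': array([-1.82297055e-04,  1.35502648e-01,  9.90776500e-01, -9.61929826e-04]), 'wrist_force': array([0.27227233, 0.22846114, 0.73523358]), 'ft_torque': array([ 0.01824365, -0.01945921,  0.02689996]), 'finger_force': 0.0, 'gripper_width': 0.08810550964133237}
```

View pics/top0.png

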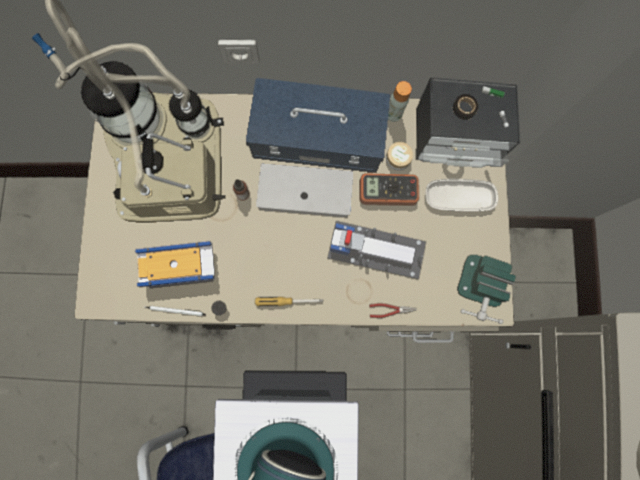

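View pics/scene0.png

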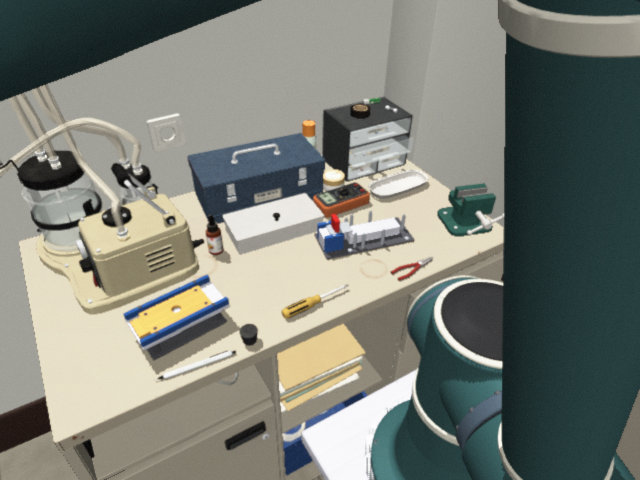

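The top view shows the rack at about (175,265) with its exit to the right, and the plate's hole at (173,264). The nest is at about (377,250), with the keeper's red handle at (348,238) at its left end. The scene view agrees.

```bash
cat >> h.py <<'E'
def blobs(s,lo,hi,amin=15,roi=None):
    h=cv2.cvtColor(s['img'],cv2.COLOR_BGR2HSV); m=cv2.inRange(h,lo,hi)
    if roi: k=np.zeros_like(m); k[roi[1]:roi[3],roi[0]:roi[2]]=255; m&=k
    c,_=cv2.findContours(m,cv2.RETR_EXTERNAL,cv2.CHAIN_APPROX_NONE)
    return [x for x in sorted(c,key=cv2.contourArea,reverse=True) if cv2.contourArea(x)>=amin]
E
python3 - <<'E'
from h import *
s=snap('top')
def show(n,lo,hi,roi,z):
    for c in blobs(s,lo,hi,8,roi)[:4]:
        b=cv2.boxPoints(cv2.minAreaRect(c)); print(n,cv2.contourArea(c),b.round(1).tolist(),'\n ',ray(s,b,z)[:,:2].round(4).tolist(),ray(s,[b.mean(0)],z)[0,:2].round(4))
show('fence',(100,120,60),(125,255,255),(125,225,225,295),.06)
show('plate',(12,110,120),(32,255,255),(125,225,225,295),.053)
show('handle',(0,150,80),(6,255,255),(320,215,435,285),.078)
show('rails',(100,120,60),(125,255,255),(320,215,435,285),.049)
show('nestbase',(0,0,0),(180,90,120),(320,215,435,285),.006)
show('bottle',(0,0,0),(180,255,70),(225,165,255,210),.1)
cv2.imwrite('pics/crop0.png',np.hstack([cv2.resize(s['img'][225:300,120:230],None,fx=3.6,fy=3.6,interpolation=2),cv2.resize(s['img'][215:290,325:435],None,fx=3.6,fy=3.6,interpolation=2)]))
E
```

```text
fence 113.5 [[150.6999969482422, 281.1000061035156], [196.8000030517578, 276.3999938964844], [197.1999969482422, 280.1000061035156], [151.10000610351562, 284.79998779296875]] 
  [[0.4086, 0.3038], [0.4212, 0.2019], [0.4132, 0.2006], [0.4005, 0.3024]] [0.4109 0.252 ]
fence 80.0 [[148.8000030517578, 248.1999969482422], [193.89999389648438, 243.1999969482422], [194.1999969482422, 246.0], [149.10000610351562, 251.0]] 
  [[0.4816, 0.3134], [0.4947, 0.2126], [0.4886, 0.2115], [0.4754, 0.3122]] [0.4851 0.2622]
fence 20.5 [[138.0, 282.0], [148.0, 282.0], [148.0, 285.0], [138.0, 285.0]] 
  [[0.406, 0.3322], [0.4065, 0.3097], [0.3999, 0.3093], [0.3994, 0.3317]] [0.4029 0.3207]
fence 19.5 [[200.6999969482422, 276.70001220703125], [211.89999389648438, 275.29998779296875], [212.1999969482422, 277.79998779296875], [201.0, 279.20001220703125]] 
  [[0.4208, 0.1933], [0.4244, 0.1688], [0.4188, 0.1678], [0.4152, 0.1923]] [0.4198 0.1805]
plate 1514.5 [[136.5, 254.0], [198.8000030517578, 246.89999389648438], [201.8000030517578, 273.70001220703125], [139.5, 280.79998779296875]] 
  [[0.4692, 0.3429], [0.4
[... 458 characters left out ...]
5414, -0.101], [0.5477, -0.103], [0.5433, -0.1165], [0.5371, -0.1145]] [ 0.5424 -0.1088]
nestbase 1671.0 [[327.1000061035156, 258.70001220703125], [335.8999938964844, 220.10000610351562], [426.5, 240.6999969482422], [417.70001220703125, 279.20001220703125]] 
  [[0.4738, -0.0843], [0.5654, -0.1036], [0.5205, -0.317], [0.4295, -0.2945]] [ 0.497  -0.1995]
nestbase 15.0 [[324.0, 215.0], [347.0, 215.0], [347.0, 217.0], [324.0, 217.0]] 
  [[0.5772, -0.0757], [0.5783, -0.1297], [0.5734, -0.1297], [0.5723, -0.0758]] [ 0.5753 -0.1027]
bottle 43.5 [[235.0, 180.0], [243.0, 180.0], [243.0, 190.0], [235.0, 190.0]] 
  [[0.6292, 0.1217], [0.6295, 0.1042], [0.6068, 0.1032], [0.6066, 0.1206]] [0.618  0.1124]
```

View pics/crop0.png

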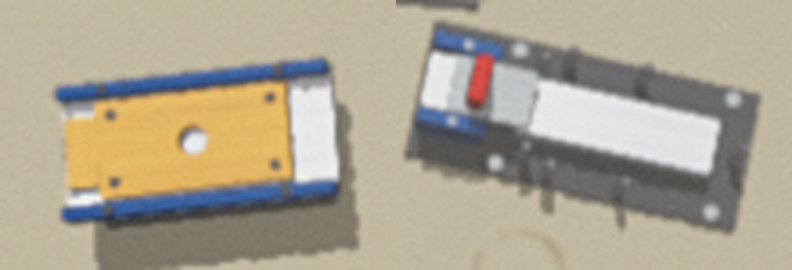

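The left crop shows the plate in the rack: tongue about flush with the entry (left), blunt end about 30 mm short of the exit. The right crop shows the nest, with the handle at its left end. The sizes check out: base 218 mm, plate 141x60 mm, and the handle is within 2 mm of its predicted place.

```bash
cat >> h.py <<'E'
from scipy.spatial.transform import Rotation as Ro
def goal(x,y,z,ydir=None):
    """shift in present tool axes, then spin that brings tool y on the line ydir (world xy)"""
    o=r.observe();w=o['eef_rot'];R=Ro.from_quat([*w[1:],w[0]]).as_matrix()
    d=R.T@(np.array([x,y,z])-o['eef_pos'])
    print('t',round(float(o['time_s']),1),'at',o['eef_pos'].round(4),'yaxis',R[:2,1].round(3),'shift tool',d.round(4),end=' ')
    if ydir is not None:
        v=R.T@np.array([*ydir,0]); a=np.arctan2(-v[0],v[1]); a=(a+np.pi/2)%np.pi-np.pi/2
        print('spin',round(a,4),end=' ')
    print('q6',o['q'][5].round(3),'F',o['wrist_force'].round(1),'w',round(o['gripper_width'],4),'ff',o['finger_force'])
E
python3 - <<'E'
from h import *
goal(.49,-.127,.22,(.206,.979))
s=imaging.snapshot('scene')
print('pump base',ray(s,[[80,305],[200,262],[100,290],[195,250]],0).round(3).tolist())
E
```

```text
t 0.1 at [0.181  0.6497 0.2567] yaxis [0.268 0.963] shift tool [-0.5061 -0.6652  0.0378] spin -0.0644 q6 -0.037 F [-0.2 -0.3 -0.2] w 0.0879 ff 0.0
pump base [[0.603, 0.415, 0.0], [0.606, 0.164, -0.0], [0.626, 0.372, 0.0], [0.65, 0.159, 0.0]]
```

```bash
A='{"translation":[[-0.03,-0.039,0.002],[-0.03,-0.039,0.002],[-0.03,-0.039,0.002],[-0.03,-0.039,0.002],[-0.03,-0.039,0.002]],"spin":[0,0,0,0,0]}'
python3 -m crank '{"translation":[[-0.03,-0.039,0.002],[-0.03,-0.039,0.002],[-0.03,-0.039,0.002],[-0.03,-0.039,0.002],[-0.03,-0.039,0.002]],"spin":[-0.013,-0.013,-0.013,-0.013,-0.013]}' 0.04 30
python3 -m crank '{"translation":[[-0.03,-0.039,0.002],[-0.03,-0.039,0.002],[-0.03,-0.039,0.002],[-0.03,-0.039,0.002],[-0.03,-0.039,0.002]],"spin":[0,0,0,0,0]}'
python3 -m crank '{"translation":[[-0.03,-0.039,0.002],[-0.03,-0.039,0.002],[-0.03,-0.039,0.002],[-0.03,-0.039,0.002],[-0.03,-0.039,0.002]],"spin":[0,0,0,0,0]}'
python3 - <<'E'
from h import *
goal(.4927,-.127,.22,(.206,.979))
s=snap('wrist','w1.png'); print(-np.array(s['R']).T@np.array(s['t']))
E
```

```text
time_s: 0.7
eef_pos: [0.2795, 0.4227, 0.2474]
eef_rot: [0.0, 0.103, 0.995, -0.0]
wrist_force: [0.4, 0.5, 0.1]
gripper_width: 0.0504
finger_force: 0.0
time_s: 1.2
eef_pos: [0.3863, 0.2011, 0.2378]
eef_rot: [0.0, 0.103, 0.995, 0.0]
wrist_force: [0.8, 0.8, 0.3]
gripper_width: 0.0402
finger_force: 0.0
time_s: 1.7
eef_pos: [0.4932, -0.0208, 0.2278]
eef_rot: [0.0, 0.103, 0.995, 0.0]
wrist_force: [0.4, 1.0, -0.4]
gripper_width: 0.0395
finger_force: 0.0
t 1.7 at [ 0.4932 -0.0208  0.2278] yaxis [0.206 0.979] shift tool [-0.0214 -0.1041  0.0078] spin 0.0001 q6 -1.456 F [ 0.4  1.  -0.4] w 0.0395 ff 0.0
[ 0.41518983 -0.00470789  0.35289358]
```

View pics/w1.png

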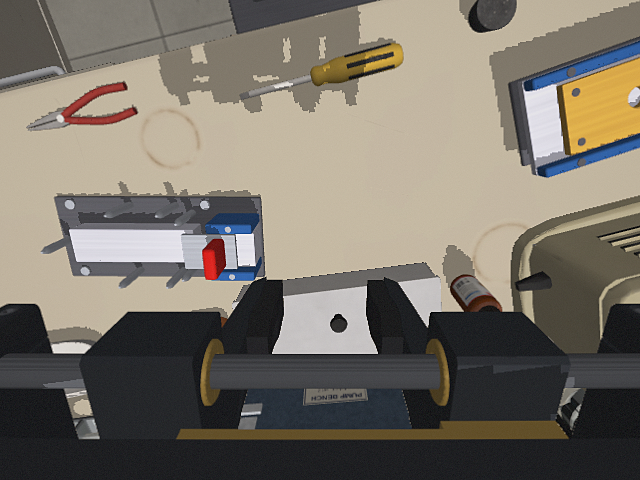

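The nest spans about (55,195) to (265,278), with the red handle at (215,258). The rack's exit with the plate is at upper right, around (560,110).

```bash
python3 - <<'E'
from h import *
s=snap('wrist')
P=ray(s,[[55,196],[259,196],[264,278],[74,277]],.006); print('base',P[:,:2].round(4).tolist())
print([np.linalg.norm(P[i]-P[(i+1)%4]).round(4) for i in range(4)])
for c in blobs(s,(0,150,80),(6,255,255),40,(180,220,250,300))[:2]:
    print(cv2.boundingRect(c)); h=cv2.cvtColor(s['img'],cv2.COLOR_BGR2HSV)
roi=s['img'][232:285,195:235]; print('V row', cv2.cvtColor(roi,cv2.COLOR_BGR2HSV)[:,20].tolist()[::4])
# screw positions on base (z~.006)
n=np.array([.206,.979]);o=np.array([.4927,-.2201]);xx=np.array([n[1],-n[0]])
def W(x,y,z): return [*(o+x*xx+y*n),z]
print('pred base',proj(s,[W(-.046,-.088,.006),W(-.046,.13,.006),W(.046,.13,.006),W(.046,-.088,.006)]).round(0).tolist())
print('pred handle top',proj(s,[W(-.015,.088,.078),W(-.015,.1,.078),W(.015,.1,.078),W(.015,.088,.078)]).round(0).tolist())
p=[W(a,b,.049) for a,b in [(.037,.04),(-.037,.04),(.037,-.008),(-.037,-.008),(.029,.057),(-.029,.057),(0,-.077)]]
im=s['img'].copy()
for q in proj(s,p): cv2.circle(im,tuple(int(round(8*v)) for v in q),16,(0,255,0),1,16,3)
for q in proj(s,[W(a,b,.078) for a in(-.015,.015) for b in(.088,.1)]+[W(a,b,.03) for a in(-.018,.018) for b in(-.061,.065)]+[W(a,b,.006) for a in(-.046,.046) for b in(-.088,.13)]): cv2.circle(im,tuple(int(round(8*v)) for v in q),16,(255,0,255),1,16,3)
cv2.imwrite('pics/w2.png',cv2.resize(im[180:300,40:290],None,fx=3.2,fy=3.2,interpolation=2))
E
```

```text
base [[0.4321, -0.3025], [0.4768, -0.0934], [0.5685, -0.1131], [0.523, -0.3235]]
[np.float64(0.2138), np.float64(0.0938), np.float64(0.2153), np.float64(0.0932)]
(209, 234, 23, 41)
V row [[116, 15, 134], [108, 23, 143], [3, 255, 103], [1, 212, 124], [1, 215, 222], [0, 213, 219], [1, 221, 220], [1, 218, 219], [1, 218, 219], [2, 222, 219], [1, 218, 220], [27, 35, 198], [20, 44, 197], [20, 45, 197]]
pred base [[59.0, 192.0], [268.0, 192.0], [272.0, 273.0], [79.0, 273.0]]
pred handle top [[208.0, 244.0], [221.0, 244.0], [225.0, 276.0], [211.0, 276.0]]
```

View pics/w2.png

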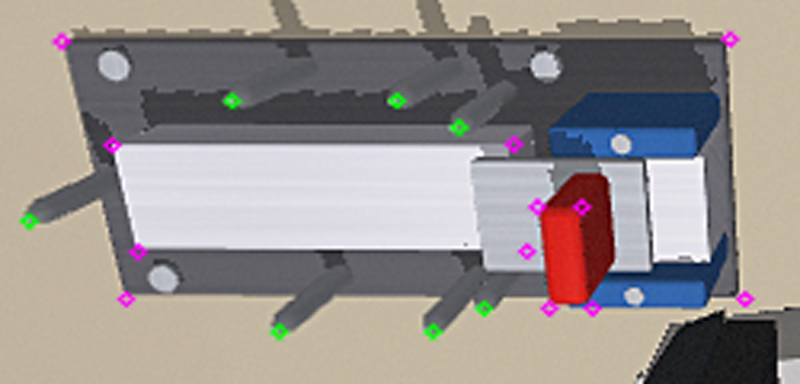

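The overlay shows the predicted pins, pedestal and base on the real ones within 1–2 px. The handle lies about 2 mm nearer −y than predicted, which is close enough to pinch.

```bash
python3 -m crank '{"translation":[[-0.02,-0.043,0.01],[-0.02,-0.043,0.01],[0,-0.017,0.03],[0,0,0.035],[0,0,0.035]],"spin":[0,0,0,0,0]}'
python3 -m crank '{"translation":[[0,0,0.02],[0,0,0.018],[0,0,0],[0,0,0],[0,0,0]],"spin":[0,0,0,0,0]}'
python3 -m crank '{"translation":[[0,0,0],[0,0,0],[0,0,0]],"spin":[0,0,0]}' 0 15
python3 -c "
from h import *
goal(.5117,-.13,.07,(.206,.979))"
```

```text
time_s: 2.3
eef_pos: [0.5108, -0.1279, 0.107]
eef_rot: [0.001, 0.104, 0.995, 0.0]
wrist_force: [0.6, -0.2, -0.9]
gripper_width: 0.0398
finger_force: 0.0
time_s: 2.8
eef_pos: [0.5116, -0.1276, 0.0709]
eef_rot: [0.001, 0.103, 0.995, -0.0]
wrist_force: [0.8, -0.0, 0.7]
gripper_width: 0.04
finger_force: 0.0
time_s: 3.1
eef_pos: [0.5111, -0.1278, 0.0704]
eef_rot: [0.001, 0.103, 0.995, -0.0]
wrist_force: [0.2, -0.6, -0.2]
gripper_width: 0.018
finger_force: 0.0
t 3.1 at [ 0.5111 -0.1278  0.0704] yaxis [0.205 0.979] shift tool [-0.001  -0.002   0.0004] spin 0.0006 q6 -1.656 F [ 0.2 -0.6 -0.2] w 0.018 ff 0.0
```

```bash
python3 -m crank '{"translation":[[0,0,0],[0,0,0],[0,0,0]],"spin":[0,0,0]}' 0 15
python3 -m crank '{"translation":[[0,0.006,0],[0,0.006,0],[0,0.006,0],[0,0.005,0],[0,0.002,0]],"spin":[0,0,0,0,0]}'
```

```text
time_s: 3.4
eef_pos: [0.511, -0.1279, 0.0702]
eef_rot: [0.0, 0.103, 0.995, -0.0]
wrist_force: [0.7, -0.9, 4.1]
gripper_width: 0.0115
finger_force: 15.0
time_s: 3.9
eef_pos: [0.5165, -0.1027, 0.0702]
eef_rot: [0.0, 0.103, 0.995, -0.0]
wrist_force: [-2.8, -8.7, 4.4]
gripper_width: 0.0115
finger_force: 15.0
```

```bash
python3 -m crank '{"translation":[[0,0.001,0],[0,0.001,0],[0,0.001,0],[0,0,0]],"spin":[0,0,0,0]}'; python3 -c "
from h import *
goal(.5117,-.13,.07,(.206,.979))"
```

```text
time_s: 4.3
eef_pos: [0.5165, -0.1026, 0.0702]
eef_rot: [0.0, 0.102, 0.995, -0.002]
wrist_force: [-3.5, -11.5, 5.4]
gripper_width: 0.012
finger_force: 15.0
t 4.3 at [ 0.5165 -0.1026  0.0702] yaxis [0.203 0.979] shift tool [-0.0009 -0.0278  0.0003] spin 0.0025 q6 -1.602 F [ -3.5 -11.5   5.4] w 0.012 ff 15.004466307582334
```

Keeper is fully back (26 mm of travel, hard stop). Now on to the rack.

```bash
python3 -m crank '{"translation":[[0,0,0],[0,0,0],[0,0,0]],"spin":[0,0,0]}' 0.04
python3 -m crank '{"translation":[[0,0,-0.03],[0,0,-0.03],[0,0,-0.03],[0,0,-0.04],[0,0,0]],"spin":[0,0,-0.112,-0.112,-0.112]}' 0
python3 -c "
from h import *
goal(.4353,.3687,.15,(-.13,.9915))"
```

```text
time_s: 4.6
eef_pos: [0.5161, -0.0996, 0.0691]
eef_rot: [-0.0, 0.103, 0.995, 0.0]
wrist_force: [0.7, -0.8, 0.1]
gripper_width: 0.0334
finger_force: 0.0
time_s: 5.1
eef_pos: [0.5202, -0.1005, 0.2057]
eef_rot: [0.005, -0.067, 0.998, -0.001]
wrist_force: [0.7, 0.1, -0.3]
gripper_width: 0.0003
finger_force: 0.0
t 5.1 at [ 0.5202 -0.1005  0.2057] yaxis [-0.134  0.991] shift tool [0.0218 0.4765 0.054 ] spin 0.0041 q6 -1.944 F [ 0.7  0.1 -0.3] w 0.0003 ff 0.0
```

```bash
python3 -m crank '{"translation":[[0.002,0.048,0],[0.002,0.048,0],[0.002,0.048,0],[0.002,0.048,0],[0.002,0.048,0]],"spin":[0,0,0,0,0]}'
python3 -m crank '{"translation":[[0.002,0.048,0],[0.002,0.048,0],[0.002,0.048,0],[0.002,0.048,0.0],[0.002,0.044,0.0]],"spin":[0,0,0,0,0]}'
python3 - <<'E'
from h import *
goal(.4353,.3687,.0665,(-.13,.9915))
s=snap('wrist')
d=np.array([-.13,.9915]);e=np.array([d[1],-d[0]]);o=np.array([.449,.25])
W=lambda x,y,z:[*(o+x*e+y*d),z]
im=s['img'].copy()
for q in proj(s,[W(a,b,.06) for a in(-.042,.042) for b in(-.085,.085)]): cv2.circle(im,tuple(int(round(8*v)) for v in q),24,(255,0,255),1,16,3)
c=np.array([.4486,.2671])
for q in proj(s,[[*(c+a*e+b*d),.053] for a,b in((-.03,-.07),(.03,-.07),(-.022,.07),(.022,.07))]): cv2.circle(im,tuple(int(round(8*v)) for v in q),24,(0,255,0),1,16,3)
cv2.imwrite('pics/w3.png',im)
E
```

```text
time_s: 5.6
eef_pos: [0.4747, 0.1386, 0.1995]
eef_rot: [-0.0, -0.065, 0.998, 0.0]
wrist_force: [0.6, 0.2, -1.0]
gripper_width: 0.0005
finger_force: 0.0
time_s: 6.1
eef_pos: [0.4339, 0.3717, 0.1993]
eef_rot: [-0.0, -0.065, 0.998, 0.0]
wrist_force: [-0.2, 0.3, 0.1]
gripper_width: 0.0002
finger_force: 0.0
t 6.1 at [0.4339 0.3717 0.1993] yaxis [-0.13   0.992] shift tool [-0.001  -0.0032  0.1328] spin 0.0001 q6 -1.037 F [-0.2  0.3  0.1] w 0.0002 ff 0.0
```

View pics/w3.png

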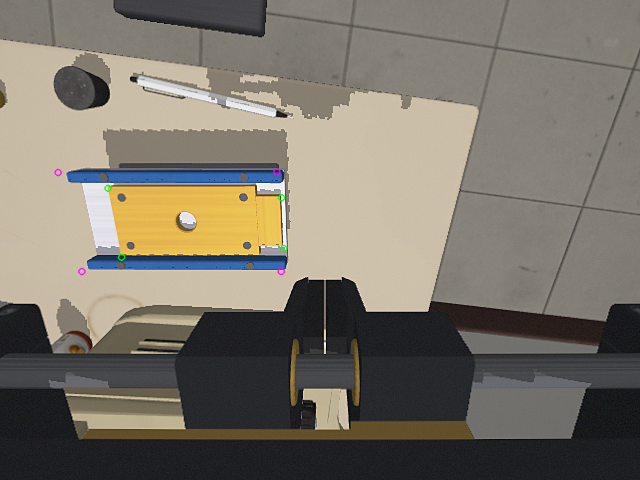

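The plate (green) is on its prediction. The rack ends at px x=68 and 284 lie about 7 px right of the prediction, so the rack centre is about 6 mm further +y. That leaves a gap of about 27 mm from the blunt end to the exit.

```bash
python3 -m crank '{"translation":[[0,0,0.04],[0,0,0.04],[0,0,0.03],[0,0,0.0225],[0,0,0]],"spin":[0,0,0,0,0]}'
python3 -m crank '{"translation":[[0,-0.01,0],[0,-0.01,0],[0,-0.01,0],[0,-0.01,0],[0,-0.01,0]],"spin":[0,0,0,0,0]}'
python3 - <<'E'
from h import *
goal(.4353,.3687,.0665,(-.13,.9915))
s=snap('wrist','w4.png')
E
```

```text
time_s: 6.65
eef_pos: [0.432, 0.3671, 0.0628]
eef_rot: [-0.004, -0.065, 0.998, -0.002]
wrist_force: [-0.4, -0.4, 0.1]
gripper_width: 0.0003
finger_force: 0.0
time_s: 7.15
eef_pos: [0.4431, 0.3196, 0.0689]
eef_rot: [0.001, -0.064, 0.998, 0.001]
wrist_force: [0.1, 3.4, 4.1]
gripper_width: 0.0007
finger_force: 2.5
t 7.2 at [0.4431 0.3196 0.0689] yaxis [-0.128  0.992] shift tool [0.0014 0.0497 0.0025] spin -0.002 q6 -1.121 F [0.1 3.4 4.1] w 0.0007 ff 2.538665346801281
```

View pics/w4.png

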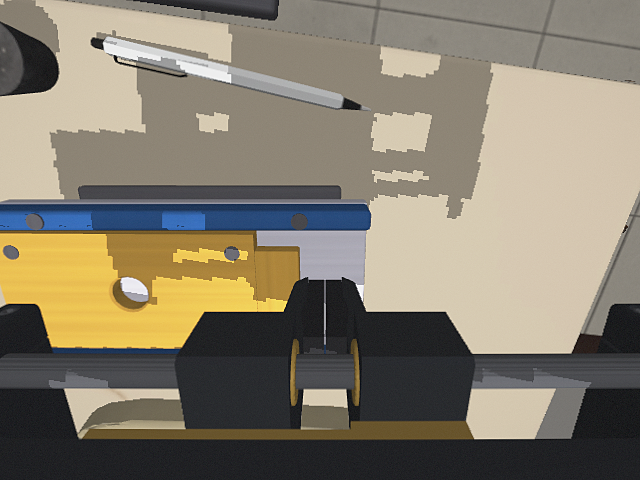

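The fingers are now touching the tongue's end, at image x≈300, and the plate's hole is at (130,292).

```bash
python3 -m crank '{"translation":[[0,0,0],[0,0,0]],"spin":[0,0]}'; python3 - <<'E'
from h import *
goal(.4475,.2565,.0665,(-.13,.9915))
s=snap('wrist')
print('tongue end',ray(s,[[300,250],[300,280]],.053).round(4).tolist(),'rack end',ray(s,[[370,207],[370,225]],.06).round(4).tolist(), ray(s,[[366,285]],.045).round(4).tolist())
for c in blobs(s,(15,100,60),(32,255,255),500)[:1]:
    print(c.reshape(-1,2)[:,0].max())
E
```

```text
time_s: 7.4
eef_pos: [0.4424, 0.3194, 0.0678]
eef_rot: [0.001, -0.064, 0.998, 0.0]
wrist_force: [0.6, 1.2, 3.2]
gripper_width: 0.0006
finger_force: 1.2
t 7.4 at [0.4424 0.3194 0.0678] yaxis [-0.128  0.992] shift tool [ 0.003  -0.0631  0.0013] spin -0.0016 q6 -1.119 F [0.6 1.2 3.2] w 0.0006 ff 1.239177156239748
tongue end [[0.4182, 0.3049, 0.053], [0.4327, 0.3064, 0.053]] rack end [[0.3935, 0.331, 0.06], [0.401, 0.3323, 0.06]] [[0.4353, 0.3381, 0.045]]
296
```

```bash
python3 -m crank '{"translation":[[0,-0.006,0.0005],[0,-0.008,0],[0,-0.008,0],[0,-0.008,0],[0,-0.006,0]],"spin":[0,0,0,0,0]}'
python3 -m crank '{"translation":[[0,-0.004,0],[0,0,0],[0,0,0]],"spin":[0,0,0]}'
python3 - <<'E'
from h import *
goal(.4475,.2565,.0665,(-.13,.9915))
s=snap('wrist')
for c in blobs(s,(15,100,60),(32,255,255),500)[:1]:
    x=c.reshape(-1,2)[:,0].max(); print(x,'tongue',ray(s,[[x,270]],.053).round(4))
s=snap('top')
im=s['img']; cv2.imwrite('pics/t5.png',cv2.resize(im[225:300,120:260],None,fx=5,fy=5,interpolation=2))
for c in blobs(s,(15,100,100),(32,255,255),50,(125,225,240,295))[:2]: 
    b=cv2.boxPoints(cv2.minAreaRect(c)); print(b.round(1).tolist(),ray(s,b,.053).round(4)[:,:2].tolist())
E
```

```text
time_s: 7.95
eef_pos: [0.4461, 0.2828, 0.0664]
eef_rot: [-0.0, -0.064, 0.998, -0.0]
wrist_force: [-0.6, 2.5, 0.4]
gripper_width: 0.0004
finger_force: 1.2
time_s: 8.25
eef_pos: [0.4465, 0.2791, 0.0661]
eef_rot: [-0.001, -0.064, 0.998, -0.001]
wrist_force: [0.0, 0.2, -0.6]
gripper_width: 0.0005
finger_force: 0.0
t 8.2 at [0.4465 0.2791 0.0661] yaxis [-0.129  0.992] shift tool [ 0.0019 -0.0226 -0.0003] spin -0.0014 q6 -1.188 F [ 0.   0.2 -0.6] w 0.0005 ff 0.0
293 tongue [[0.4315 0.2625 0.053 ]]
[[167.8000030517578, 251.10000610351562], [230.89999389648438, 244.5], [233.8000030517578, 271.3999938964844], [170.60000610351562, 278.0]] [[0.477, 0.272], [0.4947, 0.1312], [0.4347, 0.1223], [0.4171, 0.2617]]
[[172.0, 251.0], [180.0, 251.0], [180.0, 262.0], [172.0, 262.0]] [[0.4775, 0.2626], [0.4779, 0.2445], [0.4532, 0.2429], [0.4528, 0.2609]]
```

View pics/t5.png

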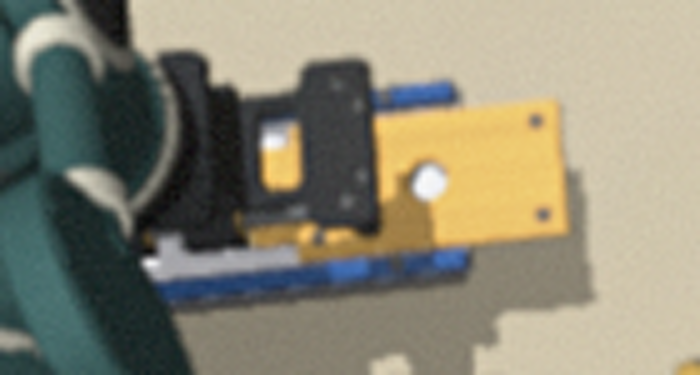

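The top crop shows the plate overhanging the exit (crop x≈460) out to x≈562, i.e. about 43 mm. I'll push 4 mm more, then back off and lift.

```bash
python3 -m crank '{"translation":[[0,-0.002,0],[0,-0.002,0],[0,0,0],[0,0.01,0],[0,0.015,0]],"spin":[0,0,0,0,0]}'
python3 -m crank '{"translation":[[0,0,-0.03],[0,0,-0.05],[0,-0.03,-0.04],[0,-0.045,0],[0,-0.045,0]],"spin":[0,0,0,0.14,0.145]}' 0.088 50
python3 -m crank '{"translation":[[0,0,0],[0,0,0],[0,0,0],[0,0,0],[0,0,0]],"spin":[0.145,0.145,0.145,0.145,0.145]}'
python3 -m crank '{"translation":[[0,0,0],[0,0,0],[0,0,0],[0,0,0]],"spin":[0.145,0.145,0.145,0.125]}'
python3 - <<'E'
from h import *
s=snap('top')
for c in blobs(s,(15,100,100),(32,255,255),50,(125,225,240,295))[:2]: 
    b=cv2.boxPoints(cv2.minAreaRect(c)); print(ray(s,b,.053).round(4)[:,:2].tolist())
s=snap('wrist','w6.png')
goal(.4611,.1545,.1,(.992,.127))
E
```

```text
time_s: 8.85
eef_pos: [0.4442, 0.3011, 0.0667]
eef_rot: [-0.0, -0.064, 0.998, -0.0]
wrist_force: [-0.6, 0.1, -0.3]
gripper_width: 0.0003
finger_force: 0.0
time_s: 9.35
eef_pos: [0.4555, 0.1823, 0.1896]
eef_rot: [0.003, 0.079, 0.997, 0.001]
wrist_force: [0.8, -0.3, -0.7]
gripper_width: 0.0386
finger_force: 0.0
time_s: 9.85
eef_pos: [0.4536, 0.1824, 0.187]
eef_rot: [0.0, 0.429, 0.903, 0.0]
wrist_force: [-0.7, 0.8, -0.7]
gripper_width: 0.078
finger_force: 0.0
time_s: 10.25
eef_pos: [0.4535, 0.1825, 0.1869]
eef_rot: [0.0, 0.662, 0.75, 0.0]
wrist_force: [0.9, -0.7, 0.2]
gripper_width: 0.0879
finger_force: 0.0
[[0.486, 0.2039], [0.4947, 0.1283], [0.4348, 0.12], [0.4262, 0.1949]]
t 10.3 at [0.4535 0.1824 0.1869] yaxis [0.991 0.13 ] shift tool [-0.0287  0.0038  0.0869] spin 0.0032 q6 0.201 F [-0.3  1.2 -0.5] w 0.0881 ff 0.0
```

View pics/w6.png

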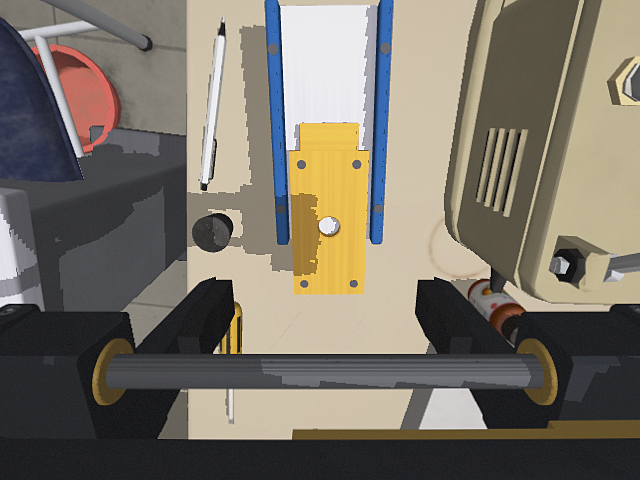

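Wrist view: exit at row 244, plate's blunt end at row 293 (columns 295–365), tongue end at row 123.

```bash
python3 - <<'E'
from h import *
s=snap('wrist')
A=ray(s,[[283,244],[377,244]],.06)[:,:2].mean(0);B=ray(s,[[295,293.5],[365,293.5]],.053)[:,:2];T=ray(s,[[300,123],[359,123]],.053)[:,:2]
print('exit',A,'blunt',B.mean(0),'tongue',T.mean(0),'width',np.linalg.norm(B[0]-B[1]),'len',np.linalg.norm(B.mean(0)-T.mean(0)),'over',np.linalg.norm(A-B.mean(0)))
d=T.mean(0)-B.mean(0);d/=np.linalg.norm(d);print('d',d,'e',B[1]-B[0])
g=B.mean(0)+.032*d;print(g); goal(*g,.049,(d[1],-d[0]))
E
```

```text
exit [0.45991401 0.17082998] blunt [0.46638573 0.12388666] tongue [0.44744788 0.26088303] width 0.059579947275684816 len 0.13829912809683578 over 0.04738732294075675
d [-0.13693398  0.99058018] e [0.0590774  0.00772208]
[0.46200384 0.15558522]
t 10.4 at [0.4535 0.1823 0.1869] yaxis [0.991 0.133] shift tool [-0.0276  0.0048  0.1379] spin -0.0039 q6 0.198 F [-0.4  0.4 -0.2] w 0.0883 ff 0.0
```

```bash
python3 -m crank '{"translation":[[-0.0275,0.0048,0.02],[0,0,0.04],[0,0,0.04],[0,0,0.025],[0,0,0.0125]],"spin":[0,0,0,0,0]}'
python3 -m crank '{"translation":[[0,0,0],[0,0,0],[0,0,0],[0,0,0]],"spin":[0,0,0,0]}' 0.064
python3 -c "
from h import *
goal(.462,.1556,.049,(.9906,.137))"
```

```text
time_s: 10.9
eef_pos: [0.4599, 0.1545, 0.0466]
eef_rot: [-0.001, 0.659, 0.752, -0.002]
wrist_force: [-0.8, -0.4, -0.4]
gripper_width: 0.0881
finger_force: 0.0
time_s: 11.3
eef_pos: [0.463, 0.1551, 0.0508]
eef_rot: [0.001, 0.66, 0.752, 0.001]
wrist_force: [-0.2, 0.1, 0.5]
gripper_width: 0.0642
finger_force: 0.0
t 11.3 at [0.463  0.1551 0.0508] yaxis [0.992 0.13 ] shift tool [ 0.0006 -0.0009  0.0018] spin -0.007 q6 0.142 F [-0.2  0.1  0.5] w 0.0642 ff 0.0
```

```bash
python3 -m crank '{"translation":[[0,0,0.001],[0,0,0],[0,0,0],[0,0,0]],"spin":[0,0,0,0]}' 0 50
python3 -m crank '{"translation":[[0,0,0],[0,0,-0.005],[0,0,-0.01],[0,0,-0.015],[0,0,-0.02]],"spin":[0,0,0,0,0]}'
python3 - <<'E'
from h import *
s=snap('wrist','w7.png'); goal(.4927,-.222,.15,(.979,-.206))
E
```

```text
time_s: 11.7
eef_pos: [0.4626, 0.1549, 0.0497]
eef_rot: [0.0, 0.66, 0.752, 0.001]
wrist_force: [-1.6, -1.4, 7.2]
gripper_width: 0.0589
finger_force: 49.9
time_s: 12.2
eef_pos: [0.4606, 0.1544, 0.0981]
eef_rot: [-0.001, 0.66, 0.752, -0.001]
wrist_force: [0.0, -0.4, -2.0]
gripper_width: 0.0591
finger_force: 49.9
t 12.2 at [0.4634 0.1552 0.102 ] yaxis [0.992 0.13 ] shift tool [-0.3778 -0.0197 -0.0483] spin 0.3375 q6 0.142 F [0.8 0.2 0.4] w 0.0587 ff 49.912090972065926
```

View pics/w7.png

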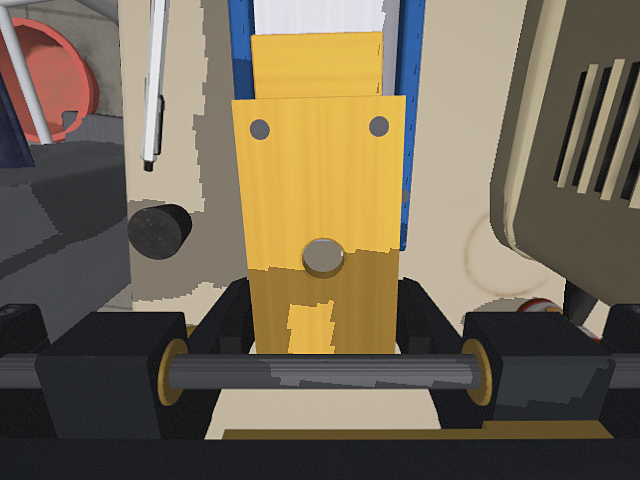

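The plate is gripped. The hole is at (323,256), the tongue end spans (251,35)–(382,32) and the shoulder (232,100)–(405,96). Checking for droop.

```bash
cat > m.py <<'E'
from h import *
def held(s,tc,sh,hole):
    o=r.observe();w=o['eef_rot'];R=Ro.from_quat([*w[1:],w[0]]).as_matrix();p=o['eef_pos'];z0=p[2]+.0033
    print('tcp',p.round(4))
    def depth(pts,W):
        zs=np.linspace(z0-.04,z0+.04,161); ws=[np.linalg.norm(np.subtract(*ray(s,pts,z))) for z in zs]
        return zs[np.argmin(abs(np.array(ws)-W))]-z0
    print('droop tongue',depth(tc,.044).round(4),'shoulder',depth(sh,.06).round(4))
    L=lambda q,z: ((ray(s,[q],z)[0]-p)@R).round(4)
    for n,q in(('tongue',np.mean(tc,0)),('shoulder',np.mean(sh,0)),('hole',hole)): print(n,'tool xyz',L(q,z0))
E
python3 - <<'E'
from m import *
s=snap('wrist')
im=s['img']
bl=blobs(s,(15,100,60),(32,255,255),500,(200,0,450,250))[0].reshape(-1,2)
for row in (45,60,80,110,140,170,200):
    x=bl[bl[:,1]==row][:,0]; print(row,x.min(),x.max())
held(s,[[251,35],[382,32]],[[232,100],[405,96.5]],[323,256])
E
```

```text
45 251 382
60 252 382
80 253 382
110 232 405
140 235 403
170 238 402
200 241 401
tcp [0.464  0.1554 0.1012]
droop tongue -0.006 shoulder -0.0035
tongue tool xyz [ 0.1065 -0.0025 -0.0032]
shoulder tool xyz [ 0.0871 -0.002  -0.0032]
hole tool xyz [ 0.0299 -0.0006 -0.0033]
```

```bash
python3 -m crank '{"translation":[[0,0,-0.015],[0,0,-0.02],[0,0,-0.015],[0,0,0],[0,0,0]],"spin":[0.06,0.08,0.08,0.08,0.0375]}'
python3 -m crank '{"translation":[[-0.02,0.005,0],[-0.035,0.009,0],[-0.035,0.009,0],[-0.035,0.009,0],[-0.035,0.009,0]],"spin":[0,0,0,0,0]}'
python3 -m crank '{"translation":[[-0.035,0.009,0],[-0.035,0.009,0],[-0.035,0.009,0],[-0.035,0.009,0],[-0.035,0.009,0]],"spin":[0,0,0,0,0]}'
python3 -m crank '{"translation":[[-0.035,0.01,0],[-0.025,0.007,0],[-0.008,0.002,0],[0,0,0],[0,0,0]],"spin":[0,0,0,0,0]}'
python3 - <<'E'
from h import *
s=snap('wrist','w8.png'); goal(.484,-.2602,.15,(.979,-.206))
E
```

```text
time_s: 12.8
eef_pos: [0.4618, 0.1547, 0.1482]
eef_rot: [0.0, 0.777, 0.629, 0.0]
wrist_force: [0.6, -1.3, -3.4]
gripper_width: 0.0591
finger_force: 49.9
time_s: 13.3
eef_pos: [0.4682, -0.0115, 0.1474]
eef_rot: [-0.0, 0.776, 0.63, -0.0]
wrist_force: [1.0, 0.0, -2.5]
gripper_width: 0.059
finger_force: 49.9
time_s: 13.8
eef_pos: [0.4763, -0.1922, 0.1474]
eef_rot: [-0.0, 0.777, 0.63, -0.0]
wrist_force: [0.3, -0.1, -2.5]
gripper_width: 0.0588
finger_force: 49.9
time_s: 14.3
eef_pos: [0.4809, -0.2602, 0.1474]
eef_rot: [-0.001, 0.777, 0.63, -0.0]
wrist_force: [0.0, 0.5, -2.5]
gripper_width: 0.0588
finger_force: 49.9
t 14.3 at [ 0.481  -0.2599  0.1476] yaxis [ 0.979 -0.205] shift tool [ 0.0003  0.003  -0.0024] spin 0.0005 q6 -0.335 F [-0.2  0.5 -2.2] w 0.0588 ff 49.91439610719681
```

View pics/w8.png

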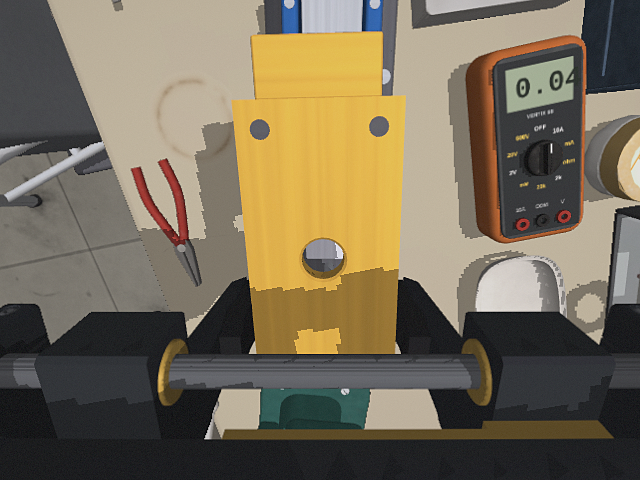

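The plate hovers over the nest. Rail screws are at about (290,3) and (375,3), and the base screw is at (386,76). The pins are hidden below the plate, so I compare lateral positions by rays.

```bash
python3 - <<'E'
from m import *
s=snap('wrist')
o=r.observe();w=o['eef_rot'];R=Ro.from_quat([*w[1:],w[0]]).as_matrix();p=o['eef_pos']
h=cv2.cvtColor(s['img'],cv2.COLOR_BGR2HSV); m=cv2.inRange(h,(100,130,50),(125,255,255))
for row in (6,14,20,26):
    x=np.where(m[row,240:420])[0]+240; g=np.split(x,np.where(np.diff(x)>5)[0]+1)
    print(row,[(a[0],a[-1],((ray(s,[[a[0],row],[a[-1],row]],.049)-p)@R)[:,1].round(4).tolist()) for a in g if len(a)>3])
n=np.array([.206,.979]);xx=np.array([n[1],-n[0]])
for O in [np.array([.4927,-.222])]:
    for nm,q in(('rail L',(-.0295,.084,.049)),('rail R',(.0295,.084,.049))): print(nm,proj(s,[[*(O+q[0]*xx+q[1]*n),q[2]]]).round(1))
held(s,[[251,35],[382,32]],[[232,100],[405,96.5]],[323,258])
E
```

```text
6 [(np.int64(294), np.int64(299), [-0.0168, -0.0139]), (np.int64(363), np.int64(369), [0.0226, 0.026])]
14 [(np.int64(282), np.int64(299), [-0.0238, -0.014]), (np.int64(363), np.int64(381), [0.0227, 0.0331])]
20 [(np.int64(282), np.int64(300), [-0.0239, -0.0135]), (np.int64(363), np.int64(381), [0.0228, 0.0332])]
26 [(np.int64(282), np.int64(300), [-0.024, -0.0136]), (np.int64(363), np.int64(381), [0.0229, 0.0334])]
rail L [[279.6  43.7]]
rail R [[380.   43.6]]
tcp [ 0.4812 -0.2599  0.1478]
droop tongue -0.007 shoulder -0.0045
tongue tool xyz [ 0.1065 -0.0018 -0.0032]
shoulder tool xyz [ 0.0872 -0.0013 -0.0032]
hole tool xyz [ 0.0297  0.     -0.0033]
```

```bash
python3 -m crank '{"translation":[[0,0.005,0.02],[0,0,0.03],[0,0,0.02],[0,0,0.008],[0,0,0]],"spin":[0,0,0,0,0]}'
python3 -m crank '{"translation":[[0,0,0],[0,0,0]],"spin":[0,0]}'
python3 - <<'E'
from h import *
s=snap('wrist','w9.png'); goal(.484,-.2602,.07,(.979,-.206))
i=s['img'][0:360,180:460]; cv2.imwrite('pics/w9c.png',cv2.resize(i,None,fx=1.66,fy=1.66,interpolation=2))
E
```

```text
time_s: 14.9
eef_pos: [0.4855, -0.2608, 0.069]
eef_rot: [-0.001, 0.776, 0.631, -0.0]
wrist_force: [-0.3, 1.0, -3.0]
gripper_width: 0.0589
finger_force: 49.9
time_s: 15.1
eef_pos: [0.4876, -0.2627, 0.0718]
eef_rot: [0.001, 0.776, 0.63, 0.001]
wrist_force: [0.3, -0.2, -2.6]
gripper_width: 0.0589
finger_force: 49.9
t 15.2 at [ 0.4875 -0.2628  0.0718] yaxis [ 0.979 -0.206] shift tool [ 0.0018 -0.004   0.0018] spin 0.0001 q6 -0.332 F [-0.7 -0.  -2.1] w 0.0586 ff 49.91410553455353
```

View pics/w9c.png

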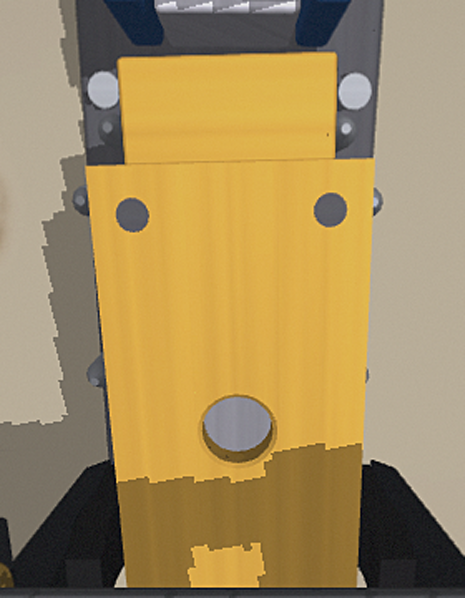

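Pin tips show beside the plate in the crop: beside the tongue at (107,128) and (346,128), then (80,201) and (376,201). The plate's edges at those rows are 122/336 and 88/373, with the hole at (238,430). This already exceeds the ten-picture limit, so I'll work numerically from here.

```bash
python3 - <<'E'
from m import *
s=snap('wrist')
o=r.observe();w=o['eef_rot'];R=Ro.from_quat([*w[1:],w[0]]).as_matrix();p=o['eef_pos'];print(p)
f=lambda q:(np.array(q,float)/1.66+[180,0])
L=lambda q,z:((ray(s,[f(q)],z)[0]-p)@R)[:2]
for a,b in(((107,128),(346,128)),((80,201),(376,201))):
    A,B=L(a,.049),L(b,.049); print('pins',A.round(4),B.round(4),'gap',np.linalg.norm(A-B).round(4),'mid',((A+B)/2).round(4))
z=p[2]+.0033
for nm,a,b in(('tongue end',(118,58),(335,53)),('tongue128',(122,128),(336,128)),('shoulder',(87,166),(374,158)),('201',(88,201),(373,201)),('375',(105,375),(366,375))):
    A,B=L(a,z),L(b,z); print(nm,A.round(4),B.round(4),'w',np.linalg.norm(A-B).round(4),'mid',((A+B)/2).round(4))
print('hole',L((238,429),z))
E
```

```text
[ 0.48731594 -0.26279953  0.07162723]
pins [ 0.0969 -0.031 ] [0.0968 0.0264] gap 0.0574 mid [ 0.0968 -0.0023]
pins [ 0.0802 -0.039 ] [0.0801 0.0348] gap 0.0738 mid [ 0.0801 -0.0021]
tongue end [ 0.1062 -0.0224] [0.1071 0.0191] w 0.0415 mid [ 0.1067 -0.0017]
tongue128 [ 0.0939 -0.0225] [0.0939 0.0199] w 0.0424 mid [ 0.0939 -0.0013]
shoulder [ 0.0869 -0.03  ] [0.0883 0.0279] w 0.0579 mid [ 0.0876 -0.001 ]
201 [ 0.0801 -0.0303] [0.0801 0.0283] w 0.0586 mid [ 0.0801 -0.001 ]
375 [ 0.0427 -0.0296] [0.0427 0.0294] w 0.059 mid [ 0.0427 -0.0001]
hole [0.02953107 0.00041408]
```

```bash
python3 -m crank '{"translation":[[0.001,-0.002,0],[0,0,0],[0,0,0],[0,0,0.006],[0,0,0.006]],"spin":[0.01,0,0,0,0]}'
python3 -m crank '{"translation":[[0,0,0.004],[0,0,0.004],[0,0,0.004],[0,0,0],[0,0,0]],"spin":[0,0,0,0,0]}'
python3 - <<'E'
from m import *
s=snap('wrist');p=r.observe()['eef_pos'];print(p)
h=cv2.cvtColor(s['img'],cv2.COLOR_BGR2HSV);m=cv2.inRange(h,(12,90,60),(35,255,255))
for row in range(20,240,20):
    x=np.where(m[row,200:440])[0]+200
    if len(x)>30: print(row,x.min(),x.max(),(x.min()+x.max())/2)
E
```

```text
time_s: 15.7
eef_pos: [0.4847, -0.261, 0.0579]
eef_rot: [0.0, 0.78, 0.626, 0.0]
wrist_force: [-0.2, 0.7, -2.4]
gripper_width: 0.0588
finger_force: 49.9
time_s: 16.2
eef_pos: [0.4846, -0.2609, 0.046]
eef_rot: [-0.0, 0.78, 0.626, -0.0]
wrist_force: [0.6, -0.4, -3.5]
gripper_width: 0.0585
finger_force: 49.9
[ 0.4847147  -0.26096572  0.04625535]
40 250 382 316.0
60 252 382 317.0
80 254 381 317.5
100 231 405 318.0
120 233 404 318.5
140 235 403 319.0
160 237 402 319.5
180 239 402 320.5
200 241 401 321.0
220 243 400 321.5
```

```bash
python3 -m crank '{"translation":[[0,0,0.003],[0,0,0.003],[0,0,0],[0,0,0]],"spin":[0,0,0,0]}'
python3 -m crank '{"translation":[[0,0,0.002],[0,0,0.001],[0,0,0],[0,0,0]],"spin":[0,0,0,0]}'
python3 -c "
from h import *
goal(.4847,-.261,.0347)"
```

```text
time_s: 16.65
eef_pos: [0.4845, -0.2608, 0.04]
eef_rot: [-0.0, 0.78, 0.626, -0.0]
wrist_force: [-0.0, -0.7, -2.1]
gripper_width: 0.0587
finger_force: 49.9
time_s: 17.05
eef_pos: [0.4846, -0.2609, 0.0372]
eef_rot: [-0.0, 0.78, 0.626, -0.0]
wrist_force: [-0.6, 0.1, -2.5]
gripper_width: 0.0591
finger_force: 49.9
t 17.1 at [ 0.4846 -0.2609  0.0372] yaxis [ 0.976 -0.216] shift tool [-0.0001  0.0002  0.0025] q6 -0.322 F [-0.6  0.1 -2.5] w 0.0591 ff 49.914272502064705
```

```bash
python3 -m crank '{"translation":[[0,0,0.001],[0,0,0],[0,0,0]],"spin":[0,0,0]}'
python3 -m crank '{"translation":[[0,0,0.001],[0,0,0],[0,0,0]],"spin":[0,0,0]}'
python3 -m crank '{"translation":[[0,0,0.001],[0,0,0],[0,0,0]],"spin":[0,0,0]}'
```

```text
time_s: 17.35
eef_pos: [0.4847, -0.2609, 0.0363]
eef_rot: [0.0, 0.78, 0.626, 0.0]
wrist_force: [-0.4, -0.3, -2.1]
gripper_width: 0.0588
finger_force: 49.9
time_s: 17.65
eef_pos: [0.4847, -0.2609, 0.0353]
eef_rot: [0.0, 0.78, 0.626, 0.0]
wrist_force: [0.5, -0.2, -2.1]
gripper_width: 0.0591
finger_force: 49.9
time_s: 17.95
eef_pos: [0.4847, -0.261, 0.0349]
eef_rot: [0.0, 0.78, 0.626, 0.0]
wrist_force: [-2.1, 1.1, 5.6]
gripper_width: 0.0592
finger_force: 49.9
```

```bash
python3 -m crank '{"translation":[[0,0,0],[0,0,0],[0,0,0],[0,0,0]],"spin":[0,0,0,0]}' 0.078
python3 -m crank '{"translation":[[0,0,-0.005],[0,0,-0.02],[0,0,-0.04],[0,0,-0.04],[0,0,-0.02]],"spin":[0,0,0,0,0]}'
python3 -m crank '{"translation":[[0,0,-0.02],[0,0,0],[0,0,0]],"spin":[0,0,0]}'
python3 - <<'E'
from m import *
s=snap('wrist','w10.png')
o=r.observe();p=o['eef_pos'];print(p,o['wrist_force'])
c=blobs(s,(12,90,60),(35,255,255),2000)[0]; b=cv2.boxPoints(cv2.minAreaRect(c));print(b.round(1).tolist())
Q=ray(s,b,.038)[:,:2]; print(Q.round(4).tolist(),[np.linalg.norm(Q[i]-Q[(i+1)%4]).round(4) for i in range(4)])
h=cv2.cvtColor(s['img'],cv2.COLOR_BGR2HSV);m=cv2.inRange(h,(12,90,60),(35,255,255))
for row in range(10,400,15):
    x=np.where(m[row,200:460])[0]+200
    if len(x)>30:
        W=ray(s,[[x.min(),row],[x.max()+1,row]],.038)[:,:2]; print(row,x.min(),x.max(),np.linalg.norm(W[0]-W[1]).round(4))
n=np.array([.206,.979]);xx=np.array([n[1],-n[0]]);O=np.array([.4927,-.222])
print('pred pins',proj(s,[[*(O+a*xx+b*n),.049] for a,b in [(-.037,.04),(.037,.04),(-.037,-.008),(.037,-.008),(-.029,.057),(.029,.057),(0,-.077)]]).round(0).tolist())
E
```

```text
time_s: 18.35
eef_pos: [0.4846, -0.2609, 0.0341]
eef_rot: [0.0, 0.78, 0.626, 0.0]
wrist_force: [-0.5, -0.2, 0.4]
gripper_width: 0.078
finger_force: 0.0
time_s: 18.85
eef_pos: [0.4864, -0.2619, 0.1635]
eef_rot: [0.003, 0.78, 0.626, 0.001]
wrist_force: [1.0, 0.2, 1.1]
gripper_width: 0.0781
finger_force: 0.0
time_s: 19.15
eef_pos: [0.4847, -0.261, 0.1794]
eef_rot: [0.0, 0.78, 0.626, 0.0]
wrist_force: [0.7, 0.1, -0.6]
gripper_width: 0.078
finger_force: 0.0
[ 0.48408321 -0.26056012  0.17828671] [-0.74411219  0.02581945 -0.51690569]
[[280.29998779296875, 81.9000015258789], [360.29998779296875, 80.0], [364.6000061035156, 258.6000061035156], [284.5, 260.5]]
[[0.4774, -0.1497], [0.534, -0.161], [0.5118, -0.2983], [0.4453, -0.2854]] [np.float64(0.0577), np.float64(0.1391), np.float64(0.0678), np.float64(0.1394)]
85 291 459 0.1224
100 292 454 0.1195
115 282 458 0.1314
130 282 459 0.1338
145 283 458 0.1341
160 284 459 0.1359
175 285 459 0.1369
190 286 458 0.1372
205 287 459 0.1391
220 288 360 0.0595
235 289 360 0.0595
250 290 360 0.0595
pred pins [[270.0, 122.0], [374.0, 121.0], [274.0, 188.0], [372.0, 187.0], [280.0, 96.0], [363.0, 95.0], [324.0, 271.0]]
```

```bash
python3 - <<'E'
from m import *
s=snap('wrist')
h=cv2.cvtColor(s['img'],cv2.COLOR_BGR2HSV);m=cv2.inRange(h,(12,90,60),(35,255,255))
n=np.array([.206,.979]);xx=np.array([n[1],-n[0]]);O=np.array([.4927,-.222])
N=lambda u,v,z:(lambda q:((q-O)@xx*1e3,(q-O)@n*1e3))(ray(s,[[u,v]],z)[0,:2])
for row in list(range(78,110,3))+list(range(110,266,15))+[258,260,262,264]:
    x=np.where(m[row,260:400])[0]+260
    if len(x)>30:
        a,b=N(x.min(),row,.038),N(x.max()+1,row,.038); print(row,x.min(),x.max(),'nest x %.1f %.1f w %.1f mid %.1f y %.1f'%(a[0],b[0],b[0]-a[0],(a[0]+b[0])/2,(a[1]+b[1])/2))
# pin tips: local brightness peaks near predicted
g=cv2.cvtColor(s['img'],cv2.COLOR_BGR2GRAY)
P=proj(s,[[*(O+a*xx+b*n),.049] for a,b in [(-.037,.04),(.037,.04),(-.037,-.008),(.037,-.008),(-.029,.057),(.029,.057),(0,-.077)]])
cv2.imwrite('pics/w11.png',s['img'])
for u,v in P.round().astype(int):
    w=g[v-7:v+8,u-7:u+8]; mm=(m[v-7:v+8,u-7:u+8]==0); ww=np.where(mm,w,0); k=np.unravel_index(ww.argmax(),ww.shape); print((u,v),'peak',(u-7+k[1],v-7+k[0]),ww.max(),np.round(N(u-7+k[1],v-7+k[0],.049),1))
t=snap('top')
c=blobs(t,(15,100,100),(32,255,255),50,(320,215,440,290))[0]; b=cv2.boxPoints(cv2.minAreaRect(c));Q=ray(t,b,.038)[:,:2];print([( ((q-O)@xx*1e3).round(1),((q-O)@n*1e3).round(1)) for q in Q])
E
```

```text
84 292 352 nest x -22.4 21.6 w 43.9 mid -0.4 y 66.1
87 292 352 nest x -22.5 21.6 w 44.1 mid -0.4 y 64.1
90 293 352 nest x -21.8 21.6 w 43.4 mid -0.1 y 62.1
93 293 352 nest x -21.9 21.6 w 43.5 mid -0.1 y 60.0
96 293 352 nest x -22.0 21.7 w 43.7 mid -0.2 y 58.0
99 293 352 nest x -22.1 21.7 w 43.8 mid -0.2 y 56.0
102 293 352 nest x -22.1 21.7 w 43.9 mid -0.2 y 53.9
105 293 352 nest x -22.2 21.8 w 44.0 mid -0.2 y 51.8
108 293 352 nest x -22.3 21.8 w 44.1 mid -0.3 y 49.8
110 294 363 nest x -21.6 29.9 w 51.5 mid 4.1 y 48.3
125 283 363 nest x -30.2 30.2 w 60.4 mid -0.0 y 37.8
140 284 363 nest x -30.0 30.4 w 60.4 mid 0.2 y 27.0
155 285 362 nest x -29.7 29.9 w 59.7 mid 0.1 y 15.9
170 286 362 nest x -29.5 30.2 w 59.7 mid 0.4 y 4.5
185 287 362 nest x -29.2 30.5 w 59.7 mid 0.6 y -7.2
200 288 362 nest x -29.0 30.8 w 59.8 mid 0.9 y -19.3
215 289 362 nest x -28.7 31.1 w 59.8 mid 1.2 y -31.6
230 290 362 nest x -28.5 31.4 w 59.8 mid 1.5 y -44.4
245 291 361 nest x -28.2 30.9 w 59.0 mid 1.3 y -57.5
260 291 343 nest x -28.7 16.0 w 44.7 mid -6.4 y -70.9
258 291 361 nest x -28.7 31.1 w 59.8 mid 1.2 y -69.1
260 291 343 nest x -28.7 16.0 w 44.7 mid -6.4 y -70.9
(np.int64(272), np.int64(123)) peak (np.int64(272), np.int64(124)) 211 [-36.7  39. ]
(np.int64(375), np.int64(121)) peak (np.int64(375), np.int64(123)) 212 [36.8 38.9]
(np.int64(275), np.int64(189)) peak (np.int64(277), np.int64(190)) 209 [-35.7  -8.7]
(np.int64(373), np.int64(188)) peak (np.int64(373), np.int64(189)) 201 [36.9 -8.7]
(np.int64(282), np.int64(97)) peak (np.int64(283), np.int64(99)) 210 [-28.1  55.6]
(np.int64(365), np.int64(96)) peak (np.int64(365), np.int64(98)) 210 [29.2 55.7]
(np.int64(325), np.int64(272)) peak (np.int64(320), np.int64(265)) 198 [ -4.1 -70.7]
[(np.float64(-31.9), np.float64(71.7)), (np.float64(30.6), np.float64(71.2)), (np.float64(31.0), np.float64(-10.5)), (np.float64(-31.6), np.float64(-9.2))]
```

The plate reads 60 mm and 44 mm wide at seat height along its whole length, and lies centred between all the pin tips. It is seated flat. Now the keeper.

```bash
python3 -m crank '{"translation":[[0.03,0,0],[0.044,0,0],[0.044,0,0],[0.034,0,0],[0.01,-0.0015,0]],"spin":[0,0,0,0,0]}' 0.04
python3 -m crank '{"translation":[[0,0,0],[0,0,0],[0,0,0],[0,0,0],[0,0,0]],"spin":[-0.1437,-0.1437,-0.1437,-0.1437,-0.1437]}'
python3 -m crank '{"translation":[[0,0,0],[0,0,0],[0,0,0],[0,0,0],[0,0,0]],"spin":[-0.1437,-0.1437,-0.1437,-0.1437,-0.1437]}'
python3 -m crank '{"translation":[[0,0,0],[0,0,0],[0,0,0]],"spin":[-0.1437,0,0]}'
python3 - <<'E'
from h import *
goal(.516,-.1026,.07,(.206,.979))
E
```

```text
time_s: 19.8
eef_pos: [0.5176, -0.0995, 0.1776]
eef_rot: [-0.001, 0.779, 0.627, -0.001]
wrist_force: [-0.7, -0.1, -0.2]
gripper_width: 0.0407
finger_force: 0.0
time_s: 20.3
eef_pos: [0.5173, -0.103, 0.178]
eef_rot: [-0.001, 0.507, 0.862, -0.001]
wrist_force: [-0.1, 0.5, -0.7]
gripper_width: 0.04
finger_force: 0.0
time_s: 20.8
eef_pos: [0.5173, -0.1031, 0.178]
eef_rot: [-0.001, 0.172, 0.985, -0.0]
wrist_force: [0.3, -0.1, -0.7]
gripper_width: 0.0403
finger_force: 0.0
time_s: 21.1
eef_pos: [0.5176, -0.1028, 0.1784]
eef_rot: [-0.001, 0.106, 0.994, -0.0]
wrist_force: [0.3, 0.5, -0.1]
gripper_width: 0.0399
finger_force: 0.0
t 21.1 at [ 0.5176 -0.1028  0.1784] yaxis [0.21  0.978] shift tool [ 1.400e-03 -1.000e-04  1.084e-01] spin -0.0041 q6 -1.602 F [ 0.3  0.5 -0.1] w 0.0399 ff 0.0
```

```bash
python3 -m crank '{"translation":[[0,0,0.03],[0,0,0.035],[0,0,0.025],[0,0,0.014],[0,0,0.004]],"spin":[0,0,0,0,0]}'
python3 -m crank '{"translation":[[0,0,0],[0,0,0],[0,0,0],[0,0,0],[0,0,0]],"spin":[0,0,0,0,0]}' 0 15
python3 -m crank '{"translation":[[0,0,0],[0,0,0]],"spin":[0,0]}'
```

```text
time_s: 21.6
eef_pos: [0.5167, -0.1022, 0.0693]
eef_rot: [-0.002, 0.104, 0.995, 0.0]
wrist_force: [0.3, -0.0, 0.9]
gripper_width: 0.0404
finger_force: 0.0
time_s: 22.1
eef_pos: [0.5191, -0.1033, 0.0726]
eef_rot: [0.001, 0.104, 0.995, -0.001]
wrist_force: [-0.6, -3.2, 3.9]
gripper_width: 0.0118
finger_force: 15.0
time_s: 22.3
eef_pos: [0.5191, -0.1033, 0.0726]
eef_rot: [0.001, 0.104, 0.995, -0.001]
wrist_force: [-1.7, -4.7, 6.5]
gripper_width: 0.0119
finger_force: 15.0
```

```bash
python3 -m crank '{"translation":[[0,-0.004,0],[0,-0.005,0],[0,-0.005,0],[0,-0.004,0],[0,0,0]],"spin":[0,0,0,0,0]}'
python3 -m crank '{"translation":[[0,-0.004,0],[0,-0.003,0],[0,0,0]],"spin":[0,0,0]}'
```

```text
time_s: 22.8
eef_pos: [0.5155, -0.1201, 0.0726]
eef_rot: [0.001, 0.104, 0.995, 0.0]
wrist_force: [-1.5, -1.0, 6.2]
gripper_width: 0.0116
finger_force: 15.0
time_s: 23.1
eef_pos: [0.5141, -0.1268, 0.0726]
eef_rot: [0.001, 0.104, 0.995, 0.0]
wrist_force: [-1.1, -0.2, 7.1]
gripper_width: 0.0115
finger_force: 15.0
```

```bash
python3 -m crank '{"translation":[[0,-0.002,0],[0,-0.001,0],[0,0,0]],"spin":[0,0,0]}'
python3 -m crank '{"translation":[[0,-0.001,0],[0,-0.001,0],[0,0,0]],"spin":[0,0,0]}'
```

```text
time_s: 23.4
eef_pos: [0.5135, -0.1295, 0.0726]
eef_rot: [0.001, 0.104, 0.995, 0.0]
wrist_force: [-1.6, 2.0, 6.6]
gripper_width: 0.012
finger_force: 15.0
time_s: 23.7
eef_pos: [0.5132, -0.1308, 0.0726]
eef_rot: [0.001, 0.104, 0.995, 0.001]
wrist_force: [-0.1, 3.4, 7.0]
gripper_width: 0.0117
finger_force: 15.0
```

```bash
python3 -m crank '{"translation":[[0,-0.001,0],[0,-0.001,0],[0,0,0]],"spin":[0,0,0]}'
python3 -m crank '{"translation":[[0,-0.0005,0],[0,0,0],[0,0,0]],"spin":[0,0,0]}'
```

```text
time_s: 24.0
eef_pos: [0.5132, -0.131, 0.0726]
eef_rot: [0.001, 0.105, 0.995, 0.003]
wrist_force: [1.5, 10.5, 7.6]
gripper_width: 0.0118
finger_force: 15.0
time_s: 24.3
eef_pos: [0.5132, -0.131, 0.0726]
eef_rot: [0.001, 0.105, 0.995, 0.003]
wrist_force: [2.5, 12.1, 7.6]
gripper_width: 0.0119
finger_force: 15.0
```

```bash
python3 -m crank '{"translation":[[0,0,0],[0,0,0],[0,0,0]],"spin":[0,0,0]}' 0.036
python3 -m crank '{"translation":[[0,0,-0.005],[0,0,-0.03],[0,0,-0.04],[0.03,0,-0.03],[0.03,0.04,0]],"spin":[0,0,0,0,0]}'
python3 -m crank '{"translation":[[0.03,0.04,0],[0,0.04,0],[0,0.04,0],[0,0,0],[0,0,0]],"spin":[0,0,0,0,0]}'
python3 - <<'E'
from m import *
s=snap('wrist','w12.png');print(r.observe()['eef_pos'])
n=np.array([.206,.979]);xx=np.array([n[1],-n[0]]);O=np.array([.4927,-.222])
def N(u,v,z): q=ray(s,[[u,v]],z)[0,:2]; return ((q-O)@xx*1e3).round(1),((q-O)@n*1e3).round(1)
P=proj(s,[[*(O+.094*n),.078],[*O,.038]]);print(P.round())
for nm,lo,hi,z in(('handle',(0,150,150),(6,255,255),.078),('plate',(12,90,60),(35,255,255),.038)):
    for c in blobs(s,lo,hi,60)[:3]:
        b=cv2.boxPoints(cv2.minAreaRect(c)); print(nm,b.round().tolist(),[N(*q,z) for q in b])
E
```

```text
time_s: 24.6
eef_pos: [0.5111, -0.1341, 0.0709]
eef_rot: [-0.0, 0.104, 0.995, 0.0]
wrist_force: [-0.6, -0.4, -0.3]
gripper_width: 0.0336
finger_force: 0.0
time_s: 25.1
eef_pos: [0.4642, -0.086, 0.1818]
eef_rot: [0.005, 0.106, 0.994, -0.001]
wrist_force: [1.0, 1.6, 0.5]
gripper_width: 0.0357
finger_force: 0.0
time_s: 25.6
eef_pos: [0.4562, 0.0414, 0.1764]
eef_rot: [0.0, 0.102, 0.995, -0.0]
wrist_force: [0.6, -0.8, -0.1]
gripper_width: 0.0363
finger_force: 0.0
[0.45613768 0.04063161 0.17622481]
[[125. 349.]
 [ 45. 320.]]
handle [[-0.0, 178.0], [49.0, 167.0], [51.0, 174.0], [1.0, 185.0]] [(np.float64(-134.0), np.float64(34.8)), (np.float64(-141.4), np.float64(70.0)), (np.float64(-136.9), np.float64(69.9)), (np.float64(-129.4), np.float64(34.6))]
handle [[-2.0, 149.0], [35.0, 137.0], [37.0, 144.0], [0.0, 155.0]] [(np.float64(-152.9), np.float64(39.3)), (np.float64(-159.9), np.float64(65.4)), (np.float64(-156.1), np.float64(65.6)), (np.float64(-149.0), np.float64(39.4))]
plate [[167.0, 439.0], [167.0, 421.0], [558.0, 421.0], [558.0, 439.0]] [(np.float64(138.9), np.float64(89.4)), (np.float64(115.2), np.float64(92.9)), (np.float64(115.0), np.float64(484.1)), (np.float64(138.8), np.float64(489.3))]
plate [[-0.0, 285.0], [123.0, 285.0], [123.0, 347.0], [0.0, 347.0]] [(np.float64(-35.1), np.float64(-30.8)), (np.float64(-35.4), np.float64(76.5)), (np.float64(27.8), np.float64(64.9)), (np.float64(28.5), np.float64(-49.7))]
plate [[241.0, 121.0], [342.0, 94.0], [349.0, 121.0], [248.0, 148.0]] [(np.float64(-170.0), np.float64(188.3)), (np.float64(-188.3), np.float64(262.6)), (np.float64(-169.6), np.float64(268.2)), (np.float64(-150.4), np.float64(192.3))]
```

```bash
python3 - <<'E'
from m import *
s=snap('top')
n=np.array([.206,.979]);xx=np.array([n[1],-n[0]]);O=np.array([.4927,-.222])
def N(u,v,z): q=ray(s,[[u,v]],z)[0,:2]; return float(((q-O)@xx*1e3).round(1)),float(((q-O)@n*1e3).round(1))
for nm,lo,hi,z in(('handle',(0,150,80),(6,255,255),.078),('plate',(15,100,100),(32,255,255),.038)):
    for c in blobs(s,lo,hi,8,(320,215,440,290))[:2]:
        b=cv2.boxPoints(cv2.minAreaRect(c)); print(nm,cv2.contourArea(c),[N(*q,z) for q in b])
a=cv2.imread('pics/top0.png');d=cv2.absdiff(a,s['img']).max(2)
m=cv2.morphologyEx((d>45).astype(np.uint8),cv2.MORPH_OPEN,np.ones((3,3)))
k,_,st,_=cv2.connectedComponentsWithStats(m)
for q in st[1:]:
    if q[4]>25: print('changed',q)
E
```

```text
handle 34.5 [(-14.3, 100.2), (12.7, 100.7), (13.0, 92.2), (-14.1, 91.7)]
plate 1426.5 [(-31.8, 69.1), (30.3, 69.3), (32.3, -71.2), (-29.9, -70.0)]
changed [ 137  181  179  108 9011]
changed [195 183  10  17 117]
changed [288 191   7  20 119]
changed [ 362  232   59   37 1498]
changed [ 176  283  148  104 6800]
changed [274 289   7   5  34]
changed [188 326   9  19 100]
changed [ 176  387  103   93 6282]
changed [311 402   9  32 211]
changed [270 425   8  13  84]
changed [173 438   9   8  45]
changed [262 452  63  28 505]
changed [289 461  14   8  47]
```

```bash
python3 -c "
from workcell import workorder
print(workorder.finish_job())"
```

```text
the job is handed in; nothing more can be done
None
```

The cover plate lies flat in the nest between the pins, tongue towards the keeper, and the keeper is slid home to its stop over the tongue; I handed the job in at about 26 s, with no verdict returned, having viewed 12 pictures, two over the limit of 10.

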